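# Press a pellet and hold the press guard open

## Task

Finish the pellet in the bench press: pull the press lever down to its stop, so that the die's plunger goes fully home, and let the lever come back up. Then open the guard for a colleague: squeeze the red main catch and draw the gate out until the safety catch stops it, squeeze the yellow safety catch, swing the gate past its half-way detent to fully open, and finish still holding the gate there, because its closer pulls it back. Leave everything else on the bench alone.

Things in the scene. Friction and masses are not known exactly. Their poses are not given: they have to be found in the camera images.
- press: bench pellet press with a clear guard box, 243 x 250 mm base, fixed to the bench, 280 mm high (305 mm with the raised lever). Origin under the base, between its left and right edges; its own -x is the front (the gate), +y its left, z up. Four feet, blue casting; the head's front face stands 94 mm behind the gate and its top is at z 0.262.
- lever (a joint): press lever on the right side (-y) of the press: 0 = up at rest (arm leaning 60 degrees above level, toward the front), 1.4 rad = down at its stop (arm 20 degrees below level). The grip comes forward and down. A spring brings it back to 0 when let go; about 3 N at the grip at the start, 8 N at the stop.
- lever_grip (a point): middle of the lever's black grip, a round bar of 16 mm diameter, 80 mm long, parallel to the press's y axis; free to be taken from above across the bar (fingers in front of it and behind it). It turns with the lever at 115 mm from lever_pivot.
- lever_pivot (a point): point on the lever's axis (parallel to the press's y axis) level with lever_grip, 205 mm above the bench.
- die_plunger (a joint): plunger of the steel die under the ram, pushed down by the ram when the lever is pulled: 0 = standing 12 mm proud, 0.012 m = fully home; it stays where it is pushed.
- gate (a joint): front guard gate on an upright hinge at its right end: 0 = shut, grows as its left end swings out toward the robot and round to the right (anticlockwise from above), 1.70 rad = fully open at its stop. A closer spring pulls it shut (0.1 N m when shut, 0.27 when open). With the main catch released it comes out to about 0.10 rad, where the safety catch stops it; let go there, it rests at about 0.08.
- detent_rib (a point): steel rib on the quadrant plate low in front of the gate's hinge; this point is on its top, 33 mm above the bench. A sprung ball under the gate rides over it between about 0.77 and 1.0 rad of gate angle (up to about 0.6 N m to push past) and then keeps the gate from falling back below about 0.96.
- gate_hinge (a point): point on the gate's upright hinge axis, at the height of the gate's top edge (186 mm above the bench). The gate is 201 mm wide and 10 mm thick, a clear panel in an aluminium frame from 40 to 186 mm above the bench, and carries both catches; shut, it runs from here along the press's +y (its left). This point's own +y runs along the gate to its free end at any angle.
- main_catch (a point): main catch, on the gate's top edge 165 mm from the hinge axis: two red upright thumb tabs side by side along the gate, outer faces 56 mm apart at rest, 32 mm fully squeezed; each 8 mm thick, 22 mm wide across the gate, from 190 to 232 mm above the bench. This point is midway between them at 215 mm. Pinch them together along the gate from above.
- main_tab_a (a joint): red tab farther from the hinge: 0 = out at rest, 0.012 m = fully squeezed against 2.5 to 5.5 N. It draws its hook off the keeper from 0.005 m on; both tabs must be in together, and then the gate drawn out by 15 mm or more at this catch before they are let go. Once the gate is out on the safety catch the main catch no longer holds it.
- main_tab_b (a joint): red tab nearer the hinge, the same as main_tab_a, moving the other way
- safety_catch (a point): safety catch, on the gate's top edge 75 mm from the hinge axis: two yellow thumb tabs of the same form, sizes and heights as the red ones; this point is midway between them at 215 mm. It stops the gate at about 0.10 rad once the main catch is released.
- safety_tab_a (a joint): yellow tab farther from the hinge: travel, spring and release point as main_tab_a. With both yellow tabs squeezed together the gate is free once drawn past 0.27 rad; the squeezed tabs make a firm grip to swing the gate by.
- safety_tab_b (a joint): yellow tab nearer the hinge, the same as safety_tab_a, moving the other way
- vial_rack: blue vial rack, 55 x 150 x 51 mm, left of the press: leave alone
- notebook: green notebook, 148 x 110 x 16 mm: leave alone
- beaker: glass beaker, 54 mm wide, 65 mm high: leave alone
- cap_jar: small jar with black lid, 45 mm wide, 60 mm high: leave alone
- timer: white bench timer, 26 x 62 x 62 mm: leave alone
- pen: white and red pen, 145 mm long, lying on the notebook: leave alone

How it is judged:
By the outcome, as a careful person would: the job done as asked, in the order asked, and still so for the second after the job is handed in, while the arm keeps its last pose, push and grip.
It also fails if it takes over 61 s, if anything falls off the work surface, if the arm or the gripper's body presses on something with over 40 N, if the wrist force passes 120 N, or if a joint passes its speed limit or range.

## Robot

A 6-joint arm with a two-finger parallel gripper is mounted at the origin on a cart in front of the work surface, level with it; the furniture and walls round the work are solid. World frame = base frame: x ahead of the robot, y to its left, z up, the work surface at z = 0. Lengths are in mm, angles in rad, forces in N, time in s.
With the tool pointing down it reaches from about 350 to 775 mm from the base axis. Payload 7.3 kg.
Tool frame: the origin (TCP) lies at the very end of the fingers, on their centre line; the grasp point (between the pads) lies 19 mm behind it; z points along the fingers, y is the line along which they close (so a half turn about z gives the same grasp; the last joint's range is limited). The gripper opens to 92 mm and grips with 3 to 60 N. Pads are 19 mm wide; open, the fingers measure 130 mm over their backs; the gripper's body (75 mm by 190 mm) begins 47 mm behind the grasp point.
Start: joints at [-1.369, 0.342, 1.524, -0, 1.275, -0.146], TCP at [178.959, -493.577, 226.741] pointing down, gripper open.
Joint ranges: [-2.53, 2.53], [-0.77, 2.02], [0.04, 2.7], [-1, 4.14], [0.28, 2.66], [-3.11, 3.11]. Speed limits (rad/s): [2.57, 2.57, 3.14, 3.14, 3.14, 3.14].

## Interface

Orientations are given as [roll, pitch, yaw] about the fixed x, y, z axes, in that order (R = Rz(yaw) Ry(pitch) Rx(roll)).
In Python, from plant import get_obs, capture, close_job gives the robot as it stands. The module is installed in compiled form; this text tells all that it offers.
- The arm moves only by the shell command python3 -m handwheel 'ROWS'. ROWS is JSON, a list of rows, each a list of 3 entries, a list of its own where there are three numbers: the turn, a rotation vector about the tool's x, y, z in degrees, then the shift along the tool's x, y, z in m, then the opening, from 0 (shut) to 1 (fully open). A call has 1 to 12 rows; each row is the pose to reach, as a shift and turn from the pose commanded when the call began, along the tool's axes at that moment; what a row does not reach only later rows make up. A row lasts 1/10 s, in which the tool goes at most 50 mm and 8.59 degrees, less where a joint would pass 70% of its speed; a pose out of reach is approached as far as the arm can. A call with a gripper value outside its range is refused whole. The fingers move at their own pace and stop on an object; the grip force is fixed at half the most. Time passes only in rows, so rows that repeat a pose let the fingers close. It gives the time, the measured TCP pose, the force, the opening and the grip force at its end, in the units of the state.
- get_obs(): the state, without advancing time (a new reading comes with each control period).
- capture(name): name is "side" or "top" or "wrist"; returns a dict with "image" (400x640x3 uint8, red, green, blue), "depth" (400x640 float32, mm along the optical axis (not along the pixel's ray), 0 where there is no reading), "fx", "fy", "cx", "cy" (pixels), "k1" (the pictures are not rectified: a ray, as slopes to the right and down, at radius r is drawn at 1 + k1 r^2 times it, then the intrinsics apply), "camera_from_world" (4x4, takes a point from world to camera coordinates). Camera axes: x right, y down, z forward; pixel columns grow to the right and rows downward; lengths in mm; the calibration is good to about 2 mm. A picture is of the moment at which its call begins.
- close_job(): hands the job in; it is judged then, once.
The state is a dict: "time": time; "joint_positions": joint angles; "dq": joint speeds; "tau": joint torques, N m; "tool_pos": TCP position; "tcp_rot": TCP orientation; "contact_force": force on the tool from outside, world axes, zero at the start; "moment": the same for the moment, N m; "grip_width": finger opening in mm; "finger_force": force on a finger pad.
Only numpy, scipy, OpenCV 4.12 (cv2) and the standard library are available. Lean on these libraries where they do the work, as an engineer would, in place of code of your own. Each camera call takes 0.05 s, during which the arm holds its last target. There are 200 camera calls.

## Working session

There is one attempt and no reset: what is moved stays moved. The work goes in short steps, Python scripts to look and compute and a shell command to move; the robot and the scene stay as the last step left them, time stands still between calls to the robot, and variables do not carry over. Pictures are saved under pics/ and viewed, at most 10 in all, crops included, and the job is handed in when it is done.

```bash
mkdir -p pics; cat > h.py <<'E'
import numpy as np, cv2
from scipy.spatial.transform import Rotation as R
from plant import get_obs, capture
def save(c,n,crop=None,s=1):
    im=c["image"][:,:,::-1]
    if crop: x0,y0,x1,y1=crop; im=im[y0:y1,x0:x1]
    cv2.imwrite(f"pics/{n}.png",cv2.resize(im,None,fx=s,fy=s,interpolation=cv2.INTER_CUBIC))
def ray(c,u,v):
    xd,yd=(u-c["cx"])/c["fx"],(v-c["cy"])/c["fy"]; x,y=xd,yd
    for _ in range(20):
        f=1+c["k1"]*(x*x+y*y); x,y=xd/f,yd/f
    T=np.linalg.inv(c["camera_from_world"]); return T[:3,3],T[:3,:3]@np.array([x,y,1.])
def atz(c,u,v,z):
    o,d=ray(c,u,v); return o+d*(z-o[2])/d[2]
def atdepth(c,u,v):
    o,d=ray(c,u,v); return o+d*c["depth"][int(round(v)),int(round(u))]
E
python3 - <<'E'
from h import *
import pickle
for n in ["top","side"]:
    c=capture(n); pickle.dump(c,open(n+".pkl","wb")); save(c,n,s=1.25); print(n,np.linalg.inv(c["camera_from_world"]).round(2).tolist())
o=get_obs(); print(o)
E
```

```text
top [[-0.03, -0.99, 0.14, 243.75], [-1.0, 0.03, -0.0, 81.45], [-0.0, -0.14, -0.99, 1903.92], [0.0, 0.0, 0.0, 1.0]]
side [[-0.98, -0.11, 0.14, 327.68], [-0.18, 0.54, -0.83, 1033.9], [0.02, -0.84, -0.55, 821.41], [0.0, 0.0, 0.0, 1.0]]
{'time': 0.1, 'joint_positions': array([-1.36901549e+00,  3.42680734e-01,  1.52491872e+00, -6.21626804e-06,
        1.27538185e+00, -1.46009265e-01]), 'dq': array([-1.28262097e-04, -9.61724524e-05, -2.62105980e-03, -1.68573206e-03,
        1.38012318e-03, -3.99680061e-04]), 'tau': array([ 1.88272432e-03, -4.32003844e+01, -2.44696462e+01,  7.18712993e-02,
        5.26020722e-02, -5.24283030e-05]), 'tool_pos': array([ 178.87336742, -493.20887148,  226.10104917]), 'tcp_rot': array([-3.14021792e+00, -1.96154360e-04,  3.47791783e-01]), 'contact_force': array([ 0.11813217, -0.84268003, -0.06222713]), 'moment': array([-0.07468757, -0.03866998,  0.00152656]), 'finger_force': 0.0, 'grip_width': 92.04802135829956}
```

View pics/top.png

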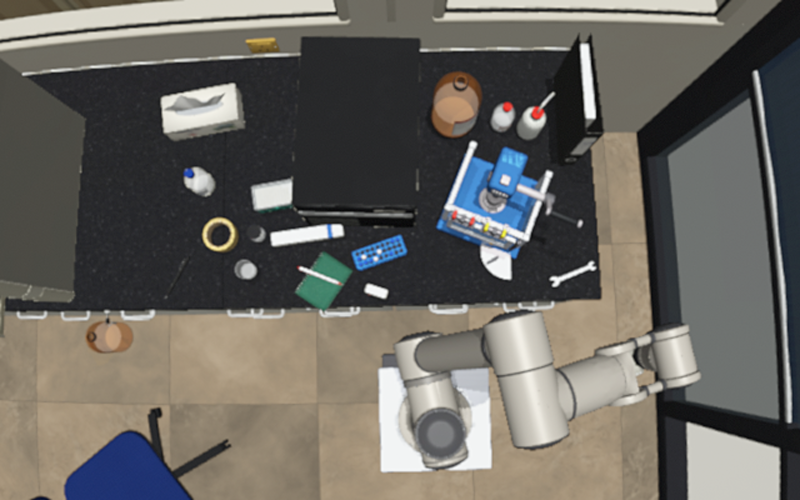

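View pics/side.png

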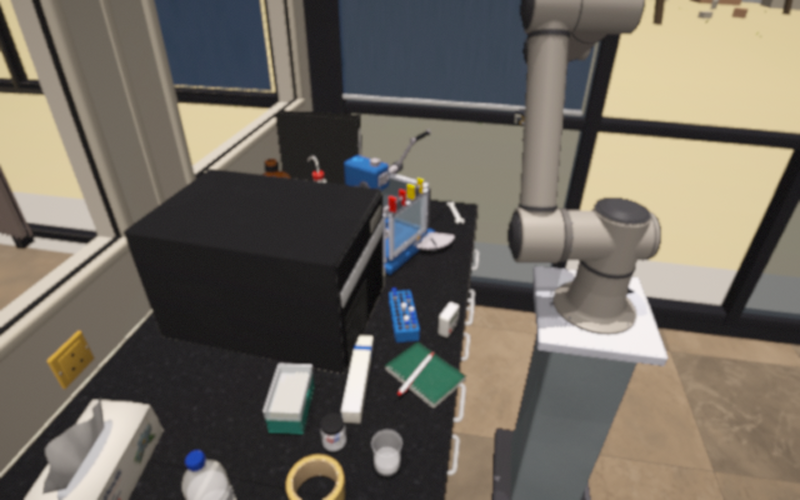

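The top picture shows the press at about (500,200). Its red tabs are near (455,217) and (472,222), the yellow ones near (487,229) and (503,234), and the lever grip near (565,215). The side picture shows the lever raised. I'll enlarge the press.

```bash
python3 - <<'E'
from h import *
import pickle
c=pickle.load(open("top.pkl","rb")); save(c,"topc",(345,110,485,215),5.6)
E
```

```text
(no output)
```

View pics/topc.png

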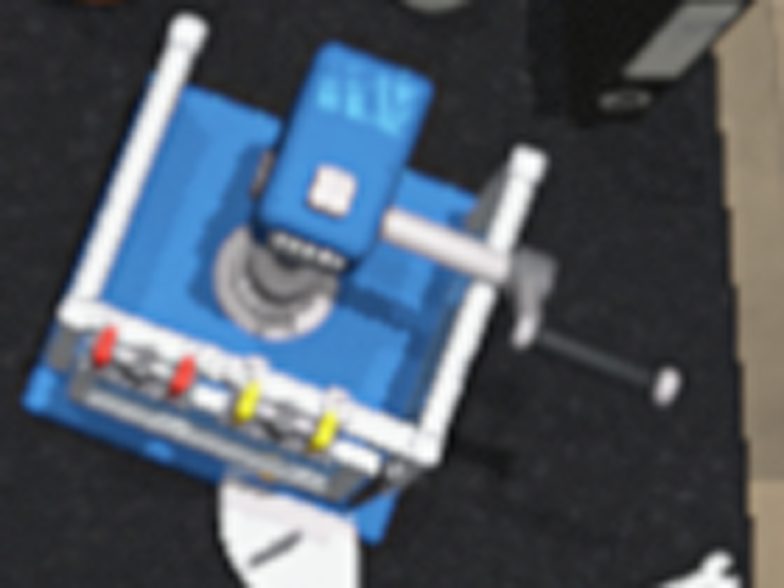

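The crop shows the tab tops at red (105,345) and (183,374), yellow (247,400) and (324,430). The lever grip runs from (535,335) to (665,385).

```bash
python3 - <<'E'
from h import *
import pickle
c=pickle.load(open("top.pkl","rb"))
f=lambda u,v,z:atz(c,345+u/5.6,110+v/5.6,z)
t=[f(*p,230) for p in [(105,345),(183,374),(247,400),(324,430)]]
for x in t: print(x.round(1))
m=(t[0]+t[1])/2; s=(t[2]+t[3])/2; d=m-s; print("dist",np.linalg.norm(d),"(90)",np.linalg.norm(t[0]-t[1]))
g=[f(535,335,305),f(665,385,305)]; print("grip",g,np.linalg.norm(g[0]-g[1]))
d=(t[0]-t[3]); d/=np.linalg.norm(d); yaw=np.arctan2(-d[0],d[1]); print("press yaw",yaw,np.degrees(yaw))
h=s-75*d; print("hinge",h, "main",m,"safety",s)
gm=(g[0]+g[1])/2; e=g[0]-g[1]; print("grip yaw",np.arctan2(-e[0],e[1]), "mid in press frame rel hinge", [(gm-h)@np.array([np.cos(yaw),np.sin(yaw),0]),(gm-h)@d])
E
```

```text
[554.1 -60.6 230. ]
[ 535.6 -105.7  230. ]
[ 519.2 -142.6  230. ]
[ 500.2 -187.2  230. ]
dist 88.99657802711103 (90) 48.74090325500333
grip [array([ 539.77867464, -298.26579353,  305.        ]), array([ 509.28396937, -371.46605842,  305.        ])] 79.29820823732977
press yaw -0.402522913555675 -23.06286410404945
hinge [ 480.33023352 -233.90620555  230.        ] main [544.87135864 -83.14403242 230.        ] safety [ 509.71079785 -164.90053593  230.        ]
grip yaw -0.3947282012666848 mid in press frame rel hinge [np.float64(80.21839026126929), np.float64(-75.57520251543589)]
```

```bash
cat >> h.py <<'E'
def tgt(p,yaw,tilt=None):
    o=get_obs(); A=R.from_euler("xyz",o["tcp_rot"]); B=R.from_euler("xyz",[np.pi,0,yaw])
    print("turn",np.degrees((A.inv()*B).as_rotvec()).round(1),"shift",(A.inv().apply(np.array(p)-o["tool_pos"])/1000).round(4))
E
python3 - <<'E'
from h import *
tgt([521,-342,400],1.17)
E
```

```text
turn [ -0.1  -0.  -47.1] shift [ 0.3732 -0.0258 -0.1738]
```

```bash
python3 -m handwheel '[[[0,0,0],[0,0,-0.174],1],[[0,0,0],[0,0,-0.174],1],[[0,0,0],[0,0,-0.174],1],[[0,0,-47],[0.373,-0.026,-0.174],1],[[0,0,-47],[0.373,-0.026,-0.174],1],[[0,0,-47],[0.373,-0.026,-0.174],1],[[0,0,-47],[0.373,-0.026,-0.174],1],[[0,0,-47],[0.373,-0.026,-0.174],1],[[0,0,-47],[0.373,-0.026,-0.174],1],[[0,0,-47],[0.373,-0.026,-0.174],1],[[0,0,-47],[0.373,-0.026,-0.174],1],[[0,0,-47],[0.373,-0.026,-0.174],1]]'
python3 - <<'E'
from h import *
import pickle
c=capture("wrist"); pickle.dump(c,open("w1.pkl","wb")); save(c,"w1",s=1.25); o=get_obs(); print(o["time"],o["tool_pos"],o["tcp_rot"],o["joint_positions"])
E
```

```text
time: 1.3
tool_pos: [523.6, -339.8, 399.2]
tcp_rot: [-3.14, -0.001, 1.173]
contact_force: [-0.4, 0.4, 0.4]
grip_width: 92.0
finger_force: 0.0
1.35 [ 521.87931168 -341.02950462  399.45884155] [-3.13972407e+00 -3.50355208e-04  1.17086303e+00] [-7.01550945e-01  4.94070854e-01  8.26420278e-01 -2.27757181e-04
  1.82298983e+00 -3.01674598e-01]
```

View pics/w1.png

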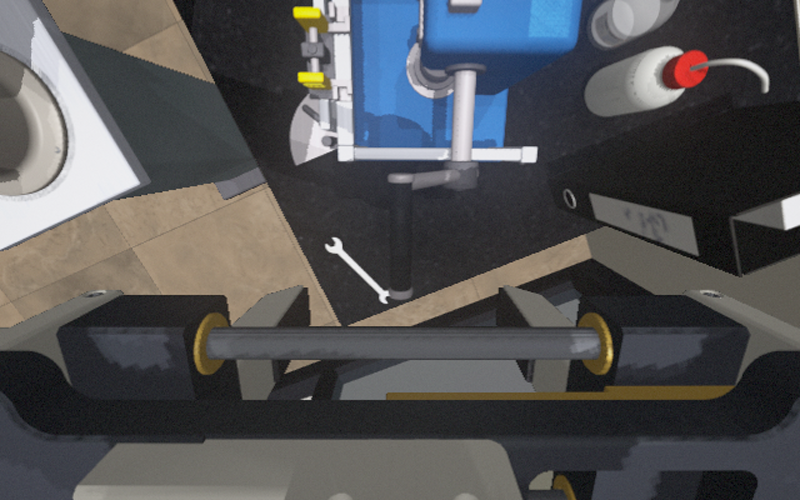

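The wrist view shows the grip bar vertical, from (400,182) to (400,295). The yellow tabs are at (310,14) and (313,79), and the gate runs parallel to the image's vertical, so the yaw is right.

```bash
python3 - <<'E'
from h import *
import pickle
c=pickle.load(open("w1.pkl","rb"))
f=lambda u,v,z:atz(c,u/1.25,v/1.25,z)
a,b=f(400,186,310),f(400,292,310); print(a,b,(a+b)/2,np.linalg.norm(a-b)); e=a-b; print(np.arctan2(-e[0],e[1]))
print(atdepth(c,320,190),"bar mid depth"); 
for p in [(310,12),(313,78)]: print(f(*p,232),atdepth(c,p[0]/1.25,p[1]/1.25))
tgt([*((a+b)/2)[:2],288],1.17)
E
```

```text
[ 540.28591675 -293.94427686  310.        ] [ 509.26413414 -367.3215352   310.        ] [ 524.77502544 -330.63290603  310.        ] 79.66538167375033
-0.3999812167508874
[ 526.16406699 -327.40931793  312.70739594] bar mid depth
[ 523.67271027 -144.35173613  232.        ] [ 523.66091001 -144.29923048  231.86559398]
[ 503.85124811 -189.05882981  232.        ] [ 503.82882237 -189.02067157  231.84925512]
turn [-0.1 -0.   0. ] shift [ 0.0107 -0.0012  0.1115]
```

```bash
python3 -m handwheel '[[[0,0,0],[0.003,-0.001,0.04],0.9],[[0,0,0],[0.003,-0.001,0.08],0.9],[[0,0,0],[0.003,-0.001,0.113],0.9],[[0,0,0],[0.003,-0.001,0.113],0.6],[[0,0,0],[0.003,-0.001,0.113],0],[[0,0,0],[0.003,-0.001,0.113],0],[[0,0,0],[0.003,-0.001,0.113],0],[[0,0,0],[0.003,-0.001,0.113],0],[[0,0,0],[0.003,-0.001,0.113],0],[[0,0,0],[0.003,-0.001,0.113],0]]'; python3 -c "
from h import *
print(get_obs()['tool_pos'])"
```

```text
time: 2.35
tool_pos: [521.1, -338.9, 288.1]
tcp_rot: [3.141, 0.0, 1.168]
contact_force: [0.3, 0.4, 0.6]
grip_width: 31.3
finger_force: 0.0
[ 521.10618918 -338.85720978  288.05319188]
```

Still closing; wait a moment.

```bash
python3 -m handwheel '[[[0,0,0],[0,0,0],0],[[0,0,0],[0,0,0],0],[[0,0,0],[0,0,0],0],[[0,0,0],[0,0,0],0]]'
```

```text
time: 2.75
tool_pos: [521.4, -338.9, 287.7]
tcp_rot: [3.141, 0.0, 1.168]
contact_force: [2.5, -1.0, -0.6]
grip_width: 15.0
finger_force: 30.0
```

```bash
python3 -m handwheel '[[[0,0,0],[0,-0.0085,0.0054],0],[[0,0,0],[0,-0.0164,0.0115],0],[[0,0,0],[0,-0.0238,0.0183],0],[[0,0,0],[0,-0.0306,0.0257],0],[[0,0,0],[0,-0.0367,0.0336],0],[[0,0,0],[0,-0.0421,0.0421],0],[[0,0,0],[0,-0.0467,0.051],0],[[0,0,0],[0,-0.0506,0.0603],0],[[0,0,0],[0,-0.0536,0.0698],0],[[0,0,0],[0,-0.0558,0.0796],0],[[0,0,0],[0,-0.0571,0.0896],0]]'
```

```text
time: 3.85
tool_pos: [470.1, -316.8, 199.9]
tcp_rot: [3.136, 0.0, 1.168]
contact_force: [3.7, 1.6, 6.9]
grip_width: 14.7
finger_force: 30.0
```

```bash
python3 -m handwheel '[[[0,0,0],[0,-0.0004,0.01],0],[[0,0,0],[0,0,0.02],0],[[0,0,0],[0,0.0013,0.03],0],[[0,0,0],[0,0.0035,0.0398],0],[[0,0,0],[0,0.0065,0.0493],0],[[0,0,0],[0,0.0065,0.0493],0]]'; python3 -m handwheel '[[[0,0,0],[0,0.001,0.003],0],[[0,0,0],[0,0.0015,0.006],0],[[0,0,0],[0,0.0015,0.006],0],[[0,0,0],[0,0.0015,0.006],0]]'
```

```text
time: 4.45
tool_pos: [473.7, -318.3, 148.5]
tcp_rot: [-3.139, -0.001, 1.168]
contact_force: [-4.0, 3.0, 5.5]
grip_width: 15.2
finger_force: 30.0
time: 4.85
tool_pos: [475.0, -318.9, 143.7]
tcp_rot: [-3.14, -0.0, 1.168]
contact_force: [-4.6, 3.6, 7.3]
grip_width: 14.7
finger_force: 30.0
```

```bash
python3 -m handwheel '[[[0,0,0],[0,0.001,0.003],0],[[0,0,0],[0,0.002,0.006],0],[[0,0,0],[0,0.002,0.006],0]]';python3 -m handwheel '[[[0,0,0],[0,0.001,0.003],0],[[0,0,0],[0,0.002,0.006],0],[[0,0,0],[0,0.002,0.006],0]]'; python3 - <<'E'
from h import *
import pickle
c=capture("wrist"); pickle.dump(c,open("w2.pkl","wb")); save(c,"w2",s=1.25)
E
```

```text
time: 5.15
tool_pos: [475.7, -319.4, 140.5]
tcp_rot: [-3.139, 0.001, 1.169]
contact_force: [-15.3, 9.4, 29.4]
grip_width: 15.0
finger_force: 30.0
time: 5.45
tool_pos: [475.4, -319.9, 135.0]
tcp_rot: [-3.135, 0.001, 1.169]
contact_force: [-25.1, 10.1, 37.0]
grip_width: 15.2
finger_force: 30.0
```

View pics/w2.png

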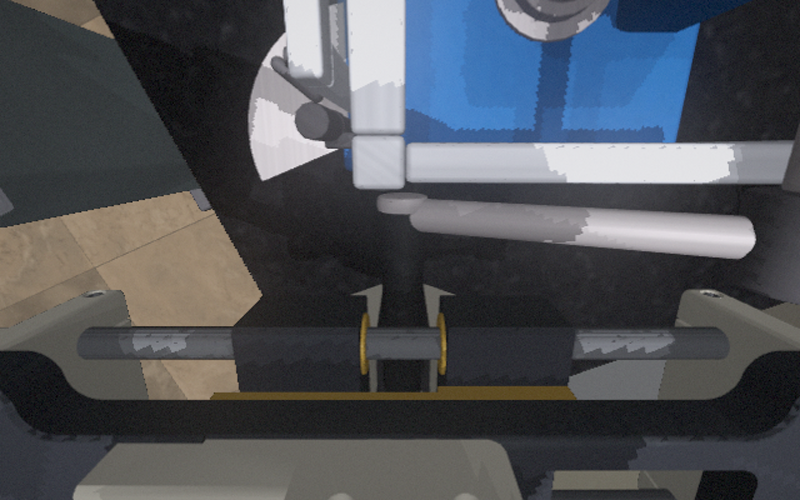

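The stop has been reached: force rose from 7 N to 37 N with no more lever travel. The picture shows the lever arm low and nearly level, at (580,225). Now I'll bring it back up with the spring.

```bash
python3 -m handwheel '[[[0,0,0],[0,-0.003,-0.0095],0],[[0,0,0],[0,-0.0052,-0.0193],0],[[0,0,0],[0,-0.0069,-0.0393],0],[[0,0,0],[0,-0.0052,-0.0593],0],[[0,0,0],[0,0,-0.0786],0],[[0,0,0],[0,0.0085,-0.0968],0],[[0,0,0],[0,0.02,-0.1132],0],[[0,0,0],[0,0.0342,-0.1274],0],[[0,0,0],[0,0.0421,-0.1335],0],[[0,0,0],[0,0.0506,-0.1389],0],[[0,0,0],[0,0.0506,-0.1389],0]]'
```

```text
time: 6.6
tool_pos: [521.6, -340.4, 276.7]
tcp_rot: [-3.137, 0.004, 1.167]
contact_force: [-27.2, 10.6, 36.4]
grip_width: 14.8
finger_force: 30.0
```

```bash
python3 -m handwheel '[[[0,0,0],[0,-0.003,-0.004],0],[[0,0,0],[0,-0.003,-0.004],0.25],[[0,0,0],[0,-0.003,-0.004],0.5],[[0,0,0],[0,-0.003,-0.004],0.9],[[0,0,0],[0,-0.003,-0.004],0.9],[[0,0,0],[0,-0.003,-0.004],0.9],[[0,0,0],[0,-0.003,-0.004],0.9],[[0,0,0],[0,-0.003,-0.004],0.9]]'; python3 - <<'E'
from h import *
import pickle
c=capture("wrist"); pickle.dump(c,open("w3.pkl","wb")); save(c,"w3",s=1.25)
E
```

```text
time: 7.4
tool_pos: [523.4, -339.8, 273.6]
tcp_rot: [-3.141, -0.0, 1.168]
contact_force: [-0.3, -0.6, -0.1]
grip_width: 66.6
finger_force: 0.0
```

View pics/w3.png

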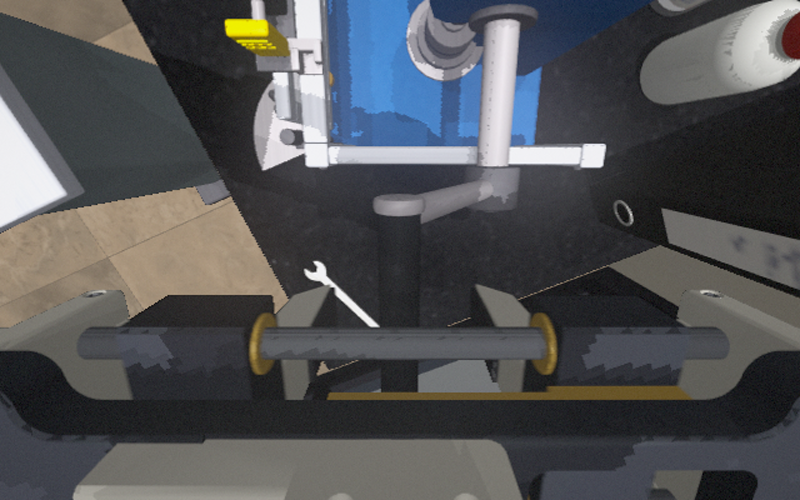

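The lever is back up at rest and the fingers straddle the bar at (400,290). I'll check the lever's lowest height from the saved depth and prepare the next move.

```bash
python3 - <<'E'
from h import *
import pickle
for n,pts in [("w2",[(400,203),(395,205),(402,240),(700,238),(560,225)]),("w3",[(398,207),(400,240),(480,190)]),("w1",[(400,181),(400,230)])]:
    c=pickle.load(open(n+".pkl","rb"))
    for p in pts: print(n,p,atdepth(c,p[0]/1.25,p[1]/1.25).round(1))
tgt([523,-340,420],1.17)
tgt([547,-86,300],-0.40)
E
```

```text
w2 (400, 203) [ 496.5 -267.7  173. ]
w2 (395, 205) [ 494.8 -267.5  174.4]
w2 (402, 240) [ 492.  -280.1  172.6]
w2 (700, 238) [ 568.8 -303.8  201.3]
w2 (560, 225) [ 539.6 -290.7  188.4]
w3 (398, 207) [ 543.2 -288.3  313.8]
w3 (400, 240) [ 539.2 -299.4  312.7]
w3 (480, 190) [ 581.9 -307.7  241.3]
w1 (400, 181) [ 541.8 -290.5  313.2]
w1 (400, 230) [ 528.2 -322.6  311.5]
turn [-0.   0.  -0.1] shift [-0.0004 -0.0003 -0.1464]
turn [-0.   0.  89.9] shift [ 0.2427 -0.0777 -0.0264]
```

Bar centre bottomed at z ≈ 165, the expected 165.7, so the stop was reached. Next I'll go above the main catch.

```bash
python3 -m handwheel '[[[0,0,0],[0,0,-0.05],0.9],[[0,0,0],[0,0,-0.1],0.9],[[0,0,0],[0,0,-0.14],0.78],[[0,0,40],[0.243,-0.078,-0.14],0.78],[[0,0,80],[0.243,-0.078,-0.14],0.78],[[0,0,90],[0.243,-0.078,-0.14],0.78],[[0,0,90],[0.243,-0.078,-0.14],0.78],[[0,0,90],[0.243,-0.078,-0.14],0.78],[[0,0,90],[0.243,-0.078,-0.14],0.78],[[0,0,90],[0.243,-0.078,-0.14],0.78],[[0,0,90],[0.243,-0.078,-0.14],0.78],[[0,0,90],[0.243,-0.078,-0.14],0.78]]'
python3 -m handwheel '[[[0,0,10],[0,0,0],0.78],[[0,0,10],[0,0,0],0.78],[[0,0,10],[0,0,0],0.78]]'
python3 - <<'E'
from h import *
import pickle
c=capture("wrist"); pickle.dump(c,open("w4.pkl","wb")); save(c,"w4",s=1.25); o=get_obs(); print(o["time"],o["tool_pos"],o["tcp_rot"],o["joint_positions"])
E
```

```text
time: 8.65
tool_pos: [546.8, -85.3, 413.8]
tcp_rot: [3.141, -0.0, -0.158]
contact_force: [-0.2, 0.4, -0.5]
grip_width: 71.7
finger_force: 0.0
time: 8.95
tool_pos: [546.8, -85.7, 413.8]
tcp_rot: [3.142, -0.0, -0.324]
contact_force: [-0.1, 0.2, 1.2]
grip_width: 71.7
finger_force: 0.0
9.0 [546.78335944 -85.69205616 413.74425667] [ 3.14155329e+00 -1.26393098e-04 -3.23702147e-01] [-2.93914320e-01  3.36094075e-01  1.03154049e+00 -4.40168347e-05
  1.77383292e+00  1.60057528e+00]
```

View pics/w4.png

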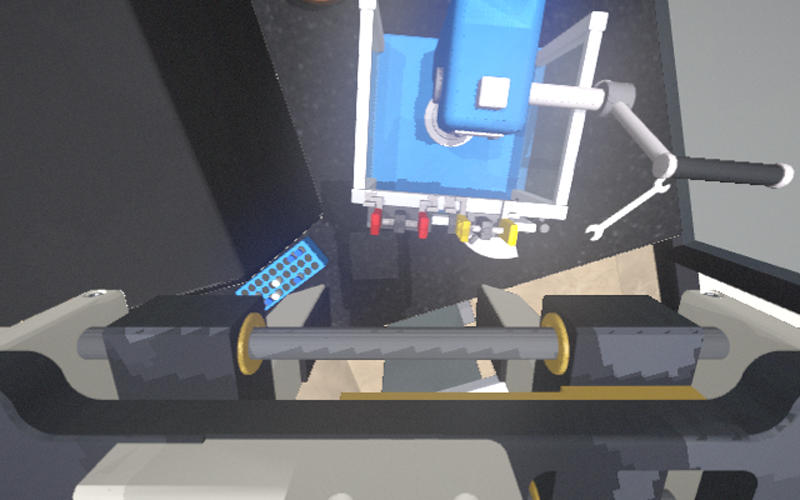

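The picture shows the red tabs at (376,221) and (423,224), yellow at (464,229) and (510,232). I'll locate their tops by colour and depth.

```bash
cat >> h.py <<'E'
def tabs(c,zmin=226,zmax=240):
    hsv=cv2.cvtColor(c["image"],cv2.COLOR_RGB2HSV); H,S,V=cv2.split(hsv); res={}
    for n,m in [("red",((H<8)|(H>172))&(S>150)&(V>80)),("yel",(H>20)&(H<35)&(S>150)&(V>100))]:
        k,l,st,_=cv2.connectedComponentsWithStats(m.astype(np.uint8))
        for i in range(1,k):
            if st[i,4]<15: continue
            P=np.array([atdepth(c,u,v) for v,u in np.argwhere(l==i)])
            Q=P[(P[:,2]>zmin)&(P[:,2]<zmax)]
            if len(Q)>3: print(n,len(Q),"mid",((Q.min(0)+Q.max(0))/2).round(1),"mean",Q.mean(0).round(1)); res.setdefault(n,[]).append(Q.mean(0))
    return res
E
python3 - <<'E'
from h import *
import pickle
c=pickle.load(open("w4.pkl","rb")); r=tabs(c)
M=sum(r["red"])/len(r["red"]); S=sum(r["yel"])/len(r["yel"]); print(M,S,np.linalg.norm(M-S)); d=M-S; print(np.arctan2(-d[0],d[1]))
print((S-75*d/np.linalg.norm(d)))
tgt([*M[:2],300],-0.40); tgt([*M[:2],197],-0.40)
E
```

```text
red 100 mid [557.1 -60.2 230.1] mean [557.2 -60.2 232.1]
red 74 mid [ 538.4 -104.   232.1] mean [ 538.  -103.9  232.2]
yel 67 mid [ 503.1 -186.3  231.7] mean [ 501.6 -186.3  232.3]
yel 17 mid [ 514.7 -139.3  232. ] mean [ 514.7 -139.5  231.9]
[547.60944672 -82.02102881 232.16916629] [ 508.16029968 -162.90054469  232.09043671] 89.98742962111143
-0.45380130058896223
[ 475.28141826 -230.30955634  232.02481956]
turn [ 0.  -0.   4.4] shift [-0.0004 -0.0037  0.1137]
turn [ 0.  -0.   4.4] shift [-0.0004 -0.0038  0.2167]
```

```bash
python3 -m handwheel '[[[0,0,4.4],[-0.0004,-0.0037,0.05],0.78],[[0,0,4.4],[-0.0004,-0.0037,0.1],0.78],[[0,0,4.4],[-0.0004,-0.0037,0.14],0.78],[[0,0,4.4],[-0.0004,-0.0037,0.16],0.78],[[0,0,4.4],[-0.0004,-0.0037,0.175],0.78],[[0,0,4.4],[-0.0004,-0.0037,0.19],0.78],[[0,0,4.4],[-0.0004,-0.0037,0.2],0.78],[[0,0,4.4],[-0.0004,-0.0037,0.208],0.78],[[0,0,4.4],[-0.0004,-0.0037,0.215],0.78],[[0,0,4.4],[-0.0004,-0.0037,0.215],0.78]]'
python3 -m handwheel '[[[0,0,0],[0,0,0],0],[[0,0,0],[0,0,0],0],[[0,0,0],[0,0,0],0],[[0,0,0],[0,0,0],0],[[0,0,0],[0,0,0],0],[[0,0,0],[0,0,0],0],[[0,0,0],[0,0,0],0],[[0,0,0],[0,0,0],0]]'
```

```text
time: 10.0
tool_pos: [547.3, -82.0, 198.1]
tcp_rot: [3.141, 0.001, -0.403]
contact_force: [0.4, 0.2, -0.1]
grip_width: 71.5
finger_force: 0.0
time: 10.8
tool_pos: [547.9, -82.2, 199.5]
tcp_rot: [-3.142, -0.001, -0.404]
contact_force: [-0.8, -0.5, 5.1]
grip_width: 31.4
finger_force: 30.0
```

```bash
python3 -m handwheel '[[[0,0,-1],[-0.003,0,0],0],[[0,0,-2],[-0.006,0.0001,0],0],[[0,0,-3],[-0.009,0.0002,0],0],[[0,0,-4],[-0.012,0.0004,0],0],[[0,0,-5],[-0.015,0.0006,0],0],[[0,0,-5.7],[-0.0165,0.0008,0],0],[[0,0,-6],[-0.0175,0.0008,0],0],[[0,0,-6],[-0.018,0.0008,0],0],[[0,0,-6],[-0.018,0.0008,0],0]]'
```

```text
time: 11.7
tool_pos: [534.4, -77.1, 199.6]
tcp_rot: [-3.141, -0.01, -0.3]
contact_force: [12.8, -4.8, -1.2]
grip_width: 31.0
finger_force: 30.0
```

```bash
python3 -m handwheel '[[[0,0,0],[-0.002,0,0],0],[[0,0,0],[-0.004,0,0],0],[[0,0,0],[-0.004,0,0],0]]'
```

```text
time: 12.0
tool_pos: [533.0, -76.7, 199.7]
tcp_rot: [-3.141, -0.016, -0.3]
contact_force: [22.2, -5.7, -7.4]
grip_width: 31.0
finger_force: 29.9
```

```bash
python3 -m handwheel '[[[0,0,0],[0,0,0],0.5],[[0,0,0],[0,0,0],0.78],[[0,0,0],[0,0,0],0.78],[[0,0,0],[0,0,0],0.78],[[0,0,0],[0,0,-0.03],0.78],[[0,0,0],[0,0,-0.08],0.78],[[0,0,0],[0,0,-0.13],0.78],[[0,0,0],[0,0.05,-0.18],0.78],[[0,0,0],[0,0.09,-0.2],0.78],[[0,0,0],[0,0.09,-0.2],0.78],[[0,0,0],[0,0.09,-0.2],0.78]]'; python3 - <<'E'
from h import *
import pickle
c=capture("wrist"); pickle.dump(c,open("w5.pkl","wb")); save(c,"w5",(220,100,460,240),3.3); r=tabs(c)
M=sum(r["red"])/len(r["red"]); S=sum(r["yel"])/len(r["yel"]); d=M-S; print(M,S,np.linalg.norm(d),np.arctan2(-d[0],d[1]))
o=get_obs(); print(o["time"],o["tool_pos"],o["tcp_rot"])
tgt([507,-163,198],-0.32)
E
```

```text
time: 13.1
tool_pos: [499.8, -161.7, 399.0]
tcp_rot: [3.142, -0.0, -0.302]
contact_force: [0.7, 0.0, -1.3]
grip_width: 71.5
finger_force: 0.0
red 94 mid [543.6 -55.2 232. ] mean [543.3 -55.1 232.1]
red 60 mid [527.2 -98.3 232.2] mean [525.5 -98.7 232. ]
yel 73 mid [ 514.7 -139.3  231.8] mean [ 514.9 -139.2  232. ]
yel 45 mid [ 498.  -183.8  231.8] mean [ 497.2 -184.2  232.1]
[534.43523876 -76.91759617 232.04848961] [ 506.06843057 -161.67200496  232.06104502] 89.3755323014075 -0.32297482487736445
13.15 [ 499.9407074  -160.44873647  397.77563964] [-3.14072402e+00  1.93517170e-03 -3.00476071e-01]
turn [-0.   0.1  1.1] shift [0.0079 0.0005 0.1998]
```

View pics/w5.png

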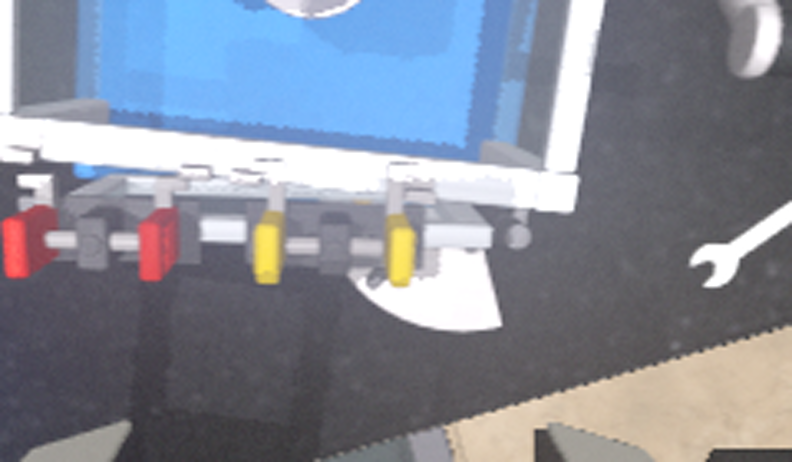

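The gate hangs open at 0.08 rad on the safety catch, with the yellow tabs at (267,245) and (400,250) in the crop. Next I'll descend on the yellow tabs and squeeze.

```bash
python3 -m handwheel '[[[0,0,1.1],[0.0063,-0.0004,0.05],0.78],[[0,0,1.1],[0.0063,-0.0004,0.1],0.78],[[0,0,1.1],[0.0063,-0.0004,0.14],0.78],[[0,0,1.1],[0.0063,-0.0004,0.16],0.78],[[0,0,1.1],[0.0063,-0.0004,0.175],0.78],[[0,0,1.1],[0.0063,-0.0004,0.187],0.78],[[0,0,1.1],[0.0063,-0.0004,0.194],0.78],[[0,0,1.1],[0.0063,-0.0004,0.2],0.78],[[0,0,1.1],[0.0063,-0.0004,0.2],0.78],[[0,0,1.1],[0.0063,-0.0004,0.2],0.5]]'
python3 -m handwheel '[[[0,0,0],[0,0,0],0],[[0,0,0],[0,0,0],0],[[0,0,0],[0,0,0],0],[[0,0,0],[0,0,0],0],[[0,0,0],[0,0,0],0],[[0,0,0],[0,0,0],0],[[0,0,0],[0,0,0],0],[[0,0,0],[0,0,0],0]]'; python3 - <<'E'
from h import *
o=get_obs(); p=o["tool_pos"]; yaw0=o["tcp_rot"][2]; A=R.from_euler("xyz",o["tcp_rot"])
H=np.array([482.3,-232.8,0]); r=p-H; r[2]=0; print(p,yaw0,np.linalg.norm(r[:2]),np.arctan2(-r[0],r[1]))
for t in range(8,97,8):
    q=R.from_rotvec([0,0,np.radians(t)]).apply(r); print(t,(A.inv().apply(q-r)/1000).round(4))
E
```

```text
time: 14.15
tool_pos: [506.8, -162.0, 199.2]
tcp_rot: [3.141, -0.001, -0.318]
contact_force: [-0.1, -1.0, 0.1]
grip_width: 67.2
finger_force: 0.0
time: 14.95
tool_pos: [506.6, -162.7, 199.5]
tcp_rot: [3.14, -0.001, -0.319]
contact_force: [-2.2, -1.6, 5.8]
grip_width: 31.4
finger_force: 30.0
[ 506.64475975 -162.67010756  199.53462525] -0.31854462542395234 74.2352284404682 -0.3341229981567326
8 [-0.0103  0.0006 -0.    ]
16 [-0.0205  0.0026 -0.    ]
24 [-0.0303  0.0059 -0.    ]
32 [-0.0395  0.0107 -0.    ]
40 [-0.048   0.0166 -0.    ]
48 [-0.0555  0.0237 -0.0001]
56 [-0.062   0.0318 -0.0001]
64 [-0.0674  0.0406 -0.    ]
72 [-0.0714  0.0502 -0.    ]
80 [-0.0741  0.0602 -0.    ]
88 [-0.0753  0.0705 -0.    ]
96 [-0.0751  0.0808 -0.    ]
```

```bash
python3 -m handwheel '[[[0,0,-4],[-0.0052,0.0002,0],0],[[0,0,-8],[-0.0103,0.0006,0],0],[[0,0,-12],[-0.0155,0.0015,0],0],[[0,0,-16],[-0.0205,0.0026,0],0],[[0,0,-20],[-0.0255,0.0041,0],0],[[0,0,-24],[-0.0303,0.0059,0],0],[[0,0,-28],[-0.035,0.0082,0],0],[[0,0,-32],[-0.0395,0.0107,0],0],[[0,0,-32],[-0.0395,0.0107,0],0]]'; cat >> h.py <<'E'
def arc(ts,H=(482.3,-232.8),rad=None):
    o=get_obs(); p=o["tool_pos"]; A=R.from_euler("xyz",o["tcp_rot"]); r=p-np.array([*H,0]); r[2]=0
    print("radius",np.linalg.norm(r).round(1),"gate",(np.arctan2(-r[0],r[1])+0.40).round(3),"tool",(o["tcp_rot"][2]+0.4).round(3),"F",o["contact_force"].round(1),"M",o["moment"].round(2))
    for t in ts:
        q=R.from_rotvec([0,0,np.radians(t)]).apply(r); s=A.inv().apply(q-r)/1000; print(t,s[:2].round(4))
E
python3 -c "
from h import *
arc(range(6,67,6))"
```

```text
time: 15.85
tool_pos: [465.7, -160.7, 199.6]
tcp_rot: [3.139, -0.001, 0.241]
contact_force: [0.6, -1.6, 4.2]
grip_width: 31.4
finger_force: 30.0
radius 74.0 gate 0.627 tool 0.641 F [ 0.6 -1.6  4.2] M [-0.28  0.05 -0.2 ]
6 [-0.0077  0.0003]
12 [-0.0154  0.0014]
18 [-0.0229  0.0033]
24 [-0.0302  0.006 ]
30 [-0.0371  0.0094]
36 [-0.0437  0.0135]
42 [-0.0498  0.0183]
48 [-0.0553  0.0237]
54 [-0.0603  0.0296]
60 [-0.0646  0.0361]
66 [-0.0682  0.0429]
```

```bash
python3 -m handwheel '[[[0,0,-3],[-0.0039,0.0001,0],0],[[0,0,-6],[-0.0077,0.0003,0],0],[[0,0,-9],[-0.0116,0.0008,0],0],[[0,0,-12],[-0.0154,0.0014,0],0],[[0,0,-15],[-0.0192,0.0023,0],0],[[0,0,-18],[-0.0229,0.0033,0],0],[[0,0,-21],[-0.0266,0.0046,0],0],[[0,0,-24],[-0.0302,0.006,0],0],[[0,0,-27],[-0.0337,0.0076,0],0],[[0,0,-30],[-0.0371,0.0094,0],0],[[0,0,-30],[-0.0371,0.0094,0],0]]'; python3 -c "
from h import *
arc(range(3,37,3))"
```

```text
time: 16.95
tool_pos: [431.9, -178.6, 199.5]
tcp_rot: [3.14, 0.0, 0.764]
contact_force: [-1.3, -0.3, 6.8]
grip_width: 31.2
finger_force: 30.0
radius 74.0 gate 1.149 tool 1.164 F [-1.3 -0.3  6.8] M [-0.15  0.15 -0.31]
3 [-0.0039  0.    ]
6 [-0.0077  0.0003]
9 [-0.0116  0.0007]
12 [-0.0154  0.0014]
15 [-0.0192  0.0022]
18 [-0.0229  0.0033]
21 [-0.0266  0.0045]
24 [-0.0302  0.006 ]
27 [-0.0337  0.0076]
30 [-0.0371  0.0094]
33 [-0.0405  0.0114]
36 [-0.0437  0.0135]
```

```bash
python3 -m handwheel '[[[0,0,-3],[-0.0039,0,0],0],[[0,0,-6],[-0.0077,0.0003,0],0],[[0,0,-9],[-0.0116,0.0007,0],0],[[0,0,-12],[-0.0154,0.0014,0],0],[[0,0,-15],[-0.0192,0.0022,0],0],[[0,0,-18],[-0.0229,0.0033,0],0],[[0,0,-21],[-0.0266,0.0045,0],0],[[0,0,-24],[-0.0302,0.006,0],0],[[0,0,-27],[-0.0337,0.0076,0],0],[[0,0,-30],[-0.0371,0.0094,0],0],[[0,0,-31],[-0.0383,0.01,0],0]]'; python3 -c "
from h import *
arc([1,2,3])"
python3 -m handwheel '[[[0,0,-1],[-0.0013,0,0],0],[[0,0,-2],[-0.0026,0,0],0],[[0,0,-2],[-0.0026,0,0],0]]'; python3 -c "
from h import *
arc([1,2,3])"
```

```text
time: 18.05
tool_pos: [410.9, -212.3, 199.5]
tcp_rot: [3.141, 0.001, 1.305]
contact_force: [-2.8, -1.2, 8.4]
grip_width: 30.9
finger_force: 30.1
radius 74.3 gate 1.692 tool 1.705 F [-2.8 -1.2  8.4] M [-0.07  0.45 -0.47]
1 [-0.0013 -0.    ]
2 [-0.0026  0.    ]
3 [-0.0039  0.    ]
time: 18.35
tool_pos: [410.5, -213.6, 199.5]
tcp_rot: [3.141, -0.001, 1.338]
contact_force: [-0.6, 2.7, 10.0]
grip_width: 31.1
finger_force: 30.3
radius 74.3 gate 1.71 tool 1.738 F [-0.6  2.7 10. ] M [ 0.55  0.27 -0.65]
1 [-0.0013 -0.    ]
2 [-0.0026 -0.    ]
3 [-0.0039 -0.    ]
```

```bash
python3 -m handwheel '[[[0,0,-1],[-0.0013,0,0],0],[[0,0,-1],[-0.0026,0,0],0],[[0,0,-1],[-0.0026,0,0],0],[[0,0,-1],[-0.0026,0,0],0],[[0,0,-1],[-0.0026,0,0],0]]'; python3 -c "
from h import *
arc([])
c=capture('side'); save(c,'s9',(230,90,430,240),4)"
```

```text
time: 18.85
tool_pos: [410.4, -213.8, 199.5]
tcp_rot: [3.141, -0.005, 1.355]
contact_force: [1.5, 11.9, 10.1]
grip_width: 31.8
finger_force: 30.7
radius 74.3 gate 1.713 tool 1.755 F [ 1.5 11.9 10.1] M [ 2.04 -0.28 -0.88]
```

View pics/s9.png

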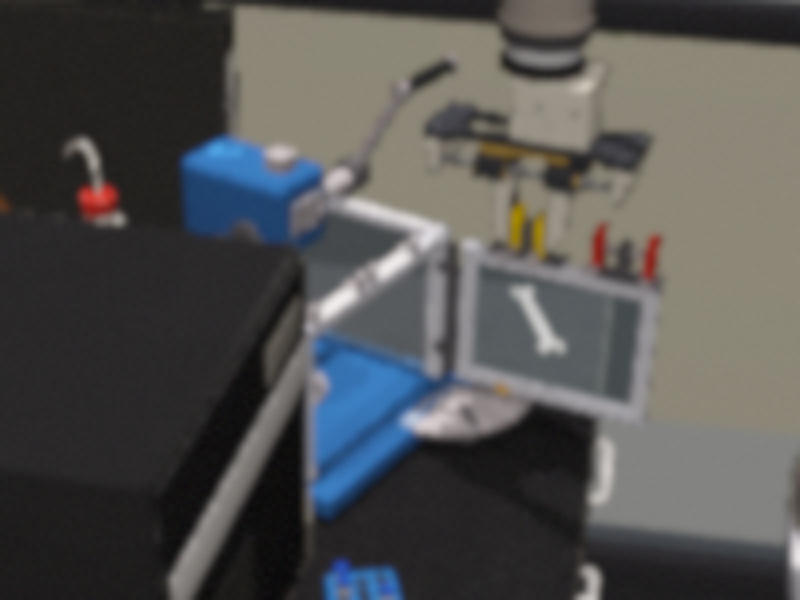

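The gate stands fully open against its stop, held by the squeezed yellow tabs at (525,235). The lever is up at (430,72).

```bash
python3 -c "
from plant import close_job
print(close_job())"
```

```text
the job is handed in; nothing more can be done
None
```

I pulled the press lever to its stop and returned it, then opened the gate to its stop at about 1.70 rad, where the arm still holds it by the squeezed yellow catch. I took the plunger as home from the lever reaching its stop and did not look at it directly; the job was handed in at about 19 s of the 61 s allowed.

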